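# Empty the wheel-nut tumbler into its catch tray

### The arm

A 7-joint arm with a two-finger parallel gripper is mounted at the origin on the work surface. World frame = base frame: x ahead of the robot, y to its left, z up, the work surface at z = 0. Lengths are in m, angles in rad, forces in N, time in s.
With the tool pointing down it reaches from about 0.425 to 0.925 m from the base axis. Payload 6.8 kg.
Tool frame: the origin (TCP) lies at the very end of the fingers, on their centre line; the grasp point (between the pads) lies 19 mm behind it; z points along the fingers, y is the direction in which the jaws open and shut (so a half turn about z gives the same grasp; the last joint's range is limited). The gripper opens to 88 mm and grips with 3 to 60 N. Pads are 20 mm wide; open, the fingers measure 115 mm over their backs; the gripper's body (75 mm by 178 mm) begins 61 mm behind the grasp point.
Start: joints at [1.02, 0.477, 0.022, 1.555, -0.011, 1.109, -0.083], TCP at [0.289, -0.61, 0.223] pointing down, gripper open.
Joint ranges: [-2.96, 2.96], [-0.34, 2.1], [-1.41, 1.46], [0.24, 2.44], [-1.37, 4.51], [0.17, 1.92], [-2.96, 2.96]. Speed limits (rad/s): [2.39, 2.39, 3.14, 3.14, 3.14, 3.14, 3.14].

### API

Orientations are given as a unit quaternion [w, x, y, z].
In Python, from cell import state, read_camera, finish_job gives the robot as it stands. The module is installed in compiled form; this text tells all that it offers.
- The arm moves only by the tool jog_arm, never from a script. Its argument "motion" is a list of rows, each an object of numbers: "x", "y", "z": the shift along the tool's x, y, z in m; "ax", "ay", "az": the turn, a rotation vector about the tool's x, y, z in rad; "hand": the closure in counts, from 0 (fully open) to 255 (shut). In form: [{"x": .., "y": .., "z": .., "ax": .., "ay": .., "az": .., "hand": ..}, ...]. A call has 1 to 5 rows; each row is the pose to reach, as a shift and turn from the pose commanded when the call began, along the tool's axes at that moment; what a row does not reach only later rows make up. A row lasts 1/8 s, in which the tool goes at most 62.5 mm and 10.7 degrees, less where a joint would pass 70% of its speed; a pose out of reach is approached as far as the arm can. A call with a gripper value outside its range is refused whole. The fingers move at their own pace and stop on an object; "grip_force" is the grip in N (left out, the last holds). Time passes only in rows, so rows that repeat a pose let the fingers close. It gives the time, the measured TCP pose, the force and the opening at its end, in the units of the state.
- state(): the state, without advancing time (a new reading comes with each control period).
- read_camera(name): name is "scene" or "top" or "wrist"; returns a dict with "frame" (400x640x3 uint8, red, green, blue), "depth" (400x640 float32, m along the optical axis (not along the pixel's ray), 0 where there is no reading), "fx", "fy", "cx", "cy" (pixels), "rvec" (rotation vector, rad) and "tvec" (3), from world to camera coordinates, as OpenCV has them. Camera axes: x right, y down, z forward; pixel columns grow to the right and rows downward; lengths in m; the calibration is good to about 2 mm. A picture is of the moment at which its call begins.
- finish_job(): hands the job in, once; it reports no verdict.
The state is a dict: "time_s": time; "joint_positions": joint angles; "qvel": joint speeds; "tau": joint torques, N m; "ee_pos": TCP position; "ee_rot": TCP orientation; "force": force on the tool from outside, world axes, zero at the start; "ft_torque": the same for the moment, N m; "opening": finger opening in m.
Only numpy, scipy, OpenCV 4.12 (cv2) and the standard library are available. Lean on these libraries where they do the work, as an engineer would, in place of code of your own. Each camera call takes 0.05 s, during which the arm holds its last target.

### The job

Slide the open catch tray with the upright grip tab squarely under the tumbler barrel, in from the open side of its cradle until the tray is centred beneath the barrel. Then turn the barrel by its crank until its open side faces straight down and all four wheel nuts have dropped into the tray. Leave the tray under the barrel, the barrel's opening facing down, and let go of everything.

Things in the scene. Friction and masses are not known exactly. Their poses are not given: they have to be found in the camera images.
- cradle: Tumbler's fixed grey frame. Origin on the table under the middle of the barrel; the barrel's axis lies along x at z = 145 mm. Uprights 8 mm thick, 50 mm wide (y), 168 mm tall at x = -100 and +100, on foot bars 190 mm long (y), 18 mm tall; clear space between the feet 184 mm. Crank on the -x side, towards the robot.
- cradle_stop (a point): Middle of the stop bar (216 x 12 x 30 mm) that joins the feet on the cradle's -y side, at y = -100 mm, 15 mm up. The opposite, +y side is open for the tray. 9 mm remain between tray and bar when the tray is centred.
- barrel (a joint): Barrel angle q, rad. 0: port straight up; +pi or -pi: straight down. In the cradle's frame the port points along (0, sin q, cos q) and the crank handle stands off the axis along (0, -cos q, sin q): at 0 on the -y side, with growing q over the top to the +y side. Range -3.6 to 3.6, starts within 0.6 of 0. Friction 0.3 N m holds it where it is left: 6 to 10 N at the handle turns it.
- barrel_port (a point): Centre of the port, the opening in the side of the twelve-sided grey barrel: three sides are missing over the whole length, 126 by 70 mm clear. 50 mm from the axis; its z axis points out of the port. The barrel is 134 mm long, 104 mm across, walls 4 mm, ends closed by steel discs; it clears the table by 93 mm.
- crank_grip (a point): Grip point on the crank handle, on its centre line, 50 mm from the barrel's axis. A round black bar, 16 mm diameter, 75 mm long, parallel to the axis: x = -121 to -196 mm in the cradle's frame, this point at -165. It turns with the crank, so it must turn within the fingers; these can stay vertical, closing across the bar, and follow the circle. Nothing stands above it.
- tray: Loose black open tray, 140 (x) by 170 (y) mm outside, 35 mm tall, walls and floor 4 mm, about 0.4 kg. Origin: centre of its underside. It starts before the cradle's open side, tab pointing away, and goes in -y end first. Slides on the table by 2 to 5 N at the tab.
- tray_tab (a point): Centre of the tray's upright grip tab, 31 mm above the table, at y = +142 mm of the tray: 14 mm thick (tray x), 44 mm long (y = 120 to 164), its top 62 mm above the table, joined to the tray by a neck 24 mm tall. Grip it from above across its thickness.
- nut0: One of four steel hexagonal wheel nuts, 19 mm across flats, 25 mm tall, 45 g, that start inside the barrel. Origin at its centre.
- nut1: One of four steel hexagonal wheel nuts, 19 mm across flats, 25 mm tall, 45 g, that start inside the barrel. Origin at its centre.
- nut2: One of four steel hexagonal wheel nuts, 19 mm across flats, 25 mm tall, 45 g, that start inside the barrel. Origin at its centre.
- nut3: One of four steel hexagonal wheel nuts, 19 mm across flats, 25 mm tall, 45 g, that start inside the barrel. Origin at its centre.

How it is judged:
By the outcome, as a careful person would: the job done as asked, in the order asked, and still so for the second after the job is handed in, with the robot touching nothing.
It also fails if it takes over 59 s, if anything falls off the work surface, if the arm or the gripper's body presses on something with over 40 N, if the wrist force passes 120 N, or if a joint passes its speed limit or range.

## Working session

There is one attempt and no reset: what is moved stays moved. The work goes in short steps, Python scripts to look and compute and a tool call to move; the robot and the scene stay as the last step left them, time stands still between calls to the robot, and variables do not carry over. Pictures are saved under pics/ and viewed, and the job is handed in when it is done.

Besides the shell and the picture viewer there is one more tool, called after "Request:" in YAML: its name, and indented under it one key for each argument. jog_arm: Moves the arm, as the interface text tells. Its arguments: {"type":"object","properties":{"motion":{"type":"array","items":{"type":"object","properties":{"x":{"type":"number"},"y":{"type":"number"},"z":{"type":"number"},"ax":{"type":"number"},"ay":{"type":"number"},"az":{"type":"number"},"hand":{"type":"number"}}}},"grip_force":{"type":"number"}},"required":["motion"]}

```bash
mkdir -p pics
cat > h.py <<'E'
import numpy as np,cv2
from cell import state,read_camera
def cam(n,fn=None):
    d=read_camera(n)
    if fn: cv2.imwrite('pics/'+fn,cv2.cvtColor(d['frame'],cv2.COLOR_RGB2BGR))
    return d
def pts(d):
    R=cv2.Rodrigues(np.array(d['rvec'],float))[0];t=np.array(d['tvec'],float).ravel()
    v,u=np.mgrid[:400,:640];z=d['depth'].astype(float)
    P=np.stack([(u-d['cx'])/d['fx']*z,(v-d['cy'])/d['fy']*z,z],-1)
    W=(P-t)@R; W[z==0]=np.nan
    return W
def ray(d,u,v,h):
    R=cv2.Rodrigues(np.array(d['rvec'],float))[0];t=np.array(d['tvec'],float).ravel()
    c=-R.T@t; r=R.T@np.array([(u-d['cx'])/d['fx'],(v-d['cy'])/d['fy'],1])
    return c+r*(h-c[2])/r[2]
E
python3 - <<'E'
from h import *
print(state())
for n in('scene','top','wrist'):
    d=cam(n,n+'0.png');R=cv2.Rodrigues(np.array(d['rvec'],float))[0];print(n,-R.T@np.array(d['tvec']).ravel(),R.round(2).tolist(),d['fx'])
    np.savez('pics/'+n+'0.npz',**d)
E
```

```text
{'time_s': 0.0, 'joint_positions': array([ 1.01988965,  0.47776535,  0.0223382 ,  1.55643003, -0.01147834,
        1.10927604, -0.08309037]), 'qvel': array([ 0.00110839, -0.0004773 , -0.00019136,  0.00143779,  0.00109003,
       -0.0012913 , -0.00092734]), 'tau': array([-3.55260909e-04, -5.82857215e+01,  1.53459862e+00, -2.72615021e+01,
       -5.42999420e-02,  1.69405108e-02,  1.42733879e-04]), 'ee_pos': array([ 0.28895307, -0.60937671,  0.22171404]), 'ee_rot': array([-8.34716981e-04,  9.75585200e-01,  2.19619562e-01, -2.63344661e-04]), 'force': array([-0.47131942,  0.53654022,  0.01859281]), 'ft_torque': array([-0.02588549, -0.01938539,  0.01635882]), 'opening': 0.08784028624464227}
scene [ 1.35126878 -0.3405943   0.75763584] [[0.44, 0.9, 0.02], [0.53, -0.24, -0.81], [-0.72, 0.36, -0.59]] 511.29222343502187
top [0.43904089 0.04237322 0.81136819] [[-0.18, -0.98, -0.0], [-0.96, 0.17, -0.2], [0.2, -0.03, -0.98]] 364.30159355543316
wrist [ 0.36146216 -0.57340676  0.38485142] [[0.43, -0.9, -0.0], [-0.86, -0.41, 0.29], [-0.26, -0.12, -0.96]] 296.97012835084894
```

View pics/scene0.png

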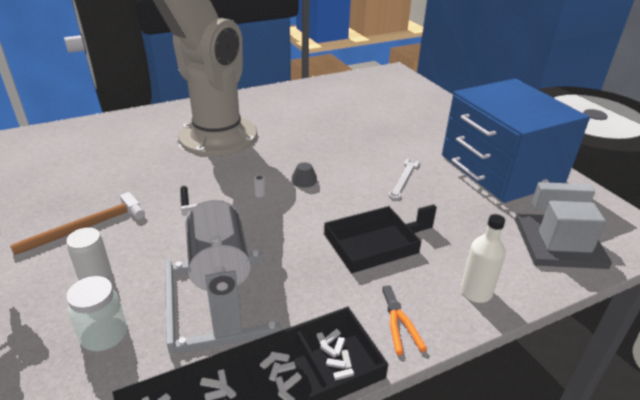

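View pics/top0.png

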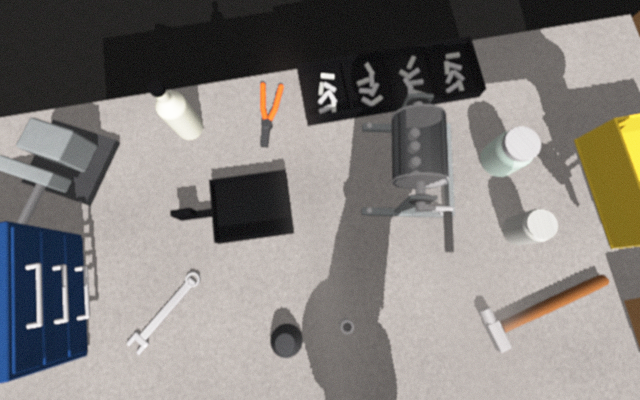

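Run:
```python
from h import *
d=dict(np.load('pics/top0.npz'));im=cv2.imread('pics/top0.png')
a=cv2.resize(im[80:260,350:480],None,fx=3,fy=3,interpolation=2)
b=cv2.resize(im[150:260,160:310],None,fx=2.5,fy=2.5,interpolation=2)
c=np.zeros((560,800,3),np.uint8);c[:540,:390]=a;c[:275,400:775]=b
cv2.imwrite('pics/c0.png',c)
W=pts(d);g=cv2.cvtColor(im,6)
# tray rim
m=((g<60)&(W[...,2]<.09)&(W[...,2]>.0)).astype(np.uint8);m[:150]=0;m[250:]=0;m[:,:160]=0;m[:,310:]=0
ys,xs=np.where(m);P=W[ys,xs]
print(len(P),np.nanmin(P,0),np.nanmax(P,0))
for h0,h1 in((.025,.045),(.05,.075),(0,.012)):
    k=(P[:,2]>h0)&(P[:,2]<h1);q=P[k][:,:2];r=cv2.minAreaRect(q.astype(np.float32)*1000);print(h0,k.sum(),np.median(P[k],0),r,cv2.boxPoints(r).round(0).tolist())
```

```text
5185 [5.47538248e-01 7.95736799e-02 1.41965453e-04] [0.6998485  0.3264883  0.06525855]
0.025 698 [0.62370853 0.18686004 0.03451507] ((622.0288696289062, 200.86331176757812), (239.5384521484375, 141.13902282714844), 87.8059310913086) [[547.0, 84.0], [688.0, 78.0], [697.0, 318.0], [556.0, 323.0]]
0.05 150 [0.62417304 0.30371512 0.06172228] ((625.1552734375, 306.1711730957031), (40.90598678588867, 14.021615028381348), 87.85616302490234) [[617.0, 286.0], [631.0, 285.0], [633.0, 326.0], [619.0, 327.0]]
0 4025 [0.62245208 0.16837818 0.00440237] ((631.460693359375, 202.13290405273438), (231.00949096679688, 142.60186767578125), 87.76543426513672) [[556.0, 89.0], [698.0, 84.0], [707.0, 315.0], [565.0, 320.0]]
```

View pics/c0.png

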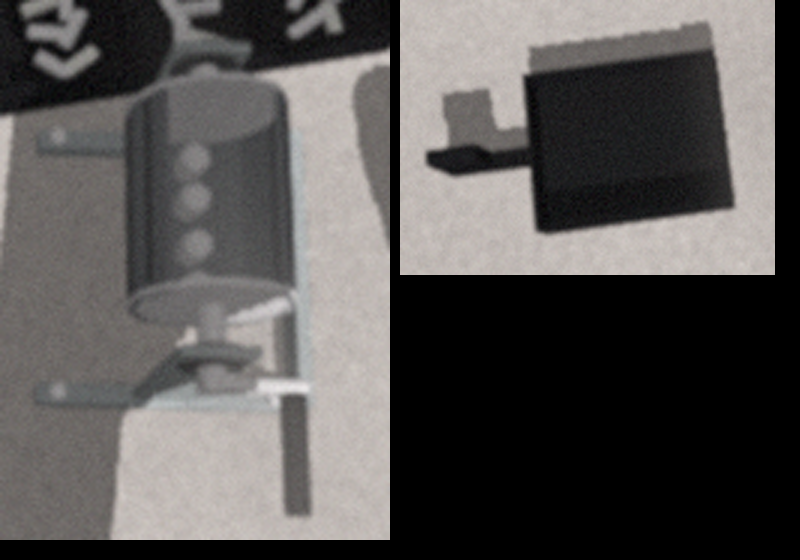

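Run:
```python
from h import *
d=dict(np.load('pics/top0.npz'));im=cv2.imread('pics/top0.png');W=pts(d)
def show(m,name):
    P=W[m];print(name,len(P),np.nanmedian(P,0).round(4),np.nanmin(P,0).round(3),np.nanmax(P,0).round(3))
    return P
box=np.zeros((400,640),bool);box[80:270,350:470]=1
z=W[...,2];Y=W[...,1];X=W[...,0]
for v in range(205,256,6): print(v,[(u,*W[v,u].round(3)) for u in range(434,456,3)])
# uprights tops / foot / stop bar
m=box&(z>.16)&(z<.175);show(m,'upr tops')
n,l,s,c=cv2.connectedComponentsWithStats(m.astype(np.uint8))
for i in range(1,n):
    if s[i,4]>8:
        P=show(l==i,f'c{i}')
        print(cv2.minAreaRect(P[:,:2].astype(np.float32)*1000))
m=box&(z>.013)&(z<.036);n,l,s,c=cv2.connectedComponentsWithStats(m.astype(np.uint8))
for i in range(1,n):
    if s[i,4]>15:
        P=show(l==i,f'low{i}');print(s[i],cv2.minAreaRect(P[:,:2].astype(np.float32)*1000))
```

```text
205 [(434, np.float64(0.555), np.float64(-0.239), np.float64(0.002)), (437, np.float64(0.554), np.float64(-0.248), np.float64(-0.002)), (440, np.float64(0.553), np.float64(-0.254), np.float64(-0.001)), (443, np.float64(0.551), np.float64(-0.26), np.float64(0.002)), (446, np.float64(0.549), np.float64(-0.262), np.float64(0.013)), (449, np.float64(0.546), np.float64(-0.263), np.float64(0.027)), (452, np.float64(0.544), np.float64(-0.268), np.float64(0.031)), (455, np.float64(0.547), np.float64(-0.287), np.float64(0.001))]
211 [(434, np.float64(0.523), np.float64(-0.187), np.float64(0.145)), (437, np.float64(0.522), np.float64(-0.192), np.float64(0.147)), (440, np.float64(0.522), np.float64(-0.198), np.float64(0.144)), (443, np.float64(0.52), np.float64(-0.203), np.float64(0.147)), (446, np.float64(0.519), np.float64(-0.207), np.float64(0.15)), (449, np.float64(0.518), np.float64(-0.212), np.float64(0.15)), (452, np.float64(0.531), np.float64(-0.265), np.float64(0.03)), (455, np.float64(0.533), np.float64(-0.283), np.float64(0.002))]
217 [(434, np.float64(0.527), np.float64(-0.23), np.f
[... 6354 characters left out ...]
-152.05404663085938), (2.9627468585968018, 123.91238403320312), 0.09593487530946732)
low14 210 [ 0.7559 -0.1474  0.0182] [ 0.743 -0.181  0.013] [ 0.769 -0.113  0.027]
[362 123  30   9 210] ((755.7348022460938, -146.84396362304688), (67.6426010131836, 16.425750732421875), 80.8887939453125)
low15 459 [ 0.606  -0.2808  0.03  ] [ 0.52  -0.311  0.013] [ 0.729 -0.26   0.036]
[446 124   9  93 459] ((625.1312866210938, -284.549560546875), (13.42763614654541, 213.0689697265625), 77.55203247070312)
low16 441 [ 0.5515 -0.138   0.0184] [ 0.524 -0.247  0.013] [ 0.575 -0.073  0.036]
[362 208  81  10 441] ((549.846435546875, -161.01885986328125), (178.20013427734375, 16.743406295776367), 78.30426788330078)
```

```bash
cat >> h.py <<'E'
import json,os
def plan(wps,hand=None):
    """wps: list of (x,y,z,yawdeg of tool x); prints rows relative to stored cmd"""
    c=json.load(open('cmd.json'));x0,y0,z0,a0=c;a=np.radians(a0);cs,sn=np.cos(a),np.sin(a)
    out=[]
    for w in wps:
        dx,dy,dz=w[0]-x0,w[1]-y0,w[2]-z0
        r=dict(x=round(cs*dx+sn*dy,3),y=round(sn*dx-cs*dy,3),z=round(-dz,3),az=round(-np.radians(w[3]-a0),3))
        r={k:float(v) for k,v in r.items() }
        if hand is not None:r['hand']=hand
        out.append(r)
    print(json.dumps(out))
    r=out[-1];json.dump([x0+cs*r['x']+sn*r['y'],y0+sn*r['x']-cs*r['y'],z0-r['z'],a0-np.degrees(r['az'])],open('cmd.json','w'))
def line(target,n):
    c=np.array(json.load(open('cmd.json')));t=np.array(target)
    return [c+(t-c)*(i+1)/n for i in range(n)]
C=np.array([.6458,-.1865]);YAW=np.radians(-11.8)
ex=np.array([np.cos(YAW),np.sin(YAW)]);ey=np.array([-np.sin(YAW),np.cos(YAW)])
def loc(xl,yl): return C+xl*ex+yl*ey
def st():
    s=state();q=s['ee_rot'];print(round(s['time_s'],2),'pos',s['ee_pos'].round(4),'yaw',round(float(np.degrees(2*np.arctan2(q[2],q[1]))),2),'F',s['force'].round(1),'open',round(float(s['opening']),4))
    print('cmd',json.load(open('cmd.json')))
E
python3 - <<'E'
from h import *
d=dict(np.load('pics/top0.npz'));W=pts(d)
for n,(u,v) in dict(bottle=(180,118),bcap=(158,90),pl1=(263,85),pl2=(266,145),pl3=(280,90),pl4=(265,130)).items(): print(n,W[v,u].round(3))
json.dump([.289,-.61,.223,25.37],open('cmd.json','w'))
plan(line((.40,-.40,.30,50),5))
plan(line((.62,.12,.26,87.8),10)[:5])
E
```

```text
bottle [0.812 0.272 0.107]
bcap [0.831 0.279 0.19 ]
pl1 [0.91  0.098 0.016]
pl2 [0.76  0.113 0.014]
pl3 [0.89  0.06  0.016]
pl4 [0.795 0.11  0.017]
[{"x": 0.038, "y": -0.028, "z": -0.015, "az": -0.086}, {"x": 0.076, "y": -0.057, "z": -0.031, "az": -0.172}, {"x": 0.114, "y": -0.085, "z": -0.046, "az": -0.258}, {"x": 0.152, "y": -0.114, "z": -0.062, "az": -0.344}, {"x": 0.19, "y": -0.142, "z": -0.077, "az": -0.43}]
[{"x": 0.054, "y": -0.017, "z": 0.004, "az": -0.066}, {"x": 0.108, "y": -0.033, "z": 0.008, "az": -0.132}, {"x": 0.162, "y": -0.05, "z": 0.012, "az": -0.198}, {"x": 0.216, "y": -0.066, "z": 0.016, "az": -0.264}, {"x": 0.27, "y": -0.083, "z": 0.02, "az": -0.33}]
```

Request:
jog_arm:
  motion:
    - {"x": 0.038, "y": -0.028, "z": -0.015, "az": -0.086, "hand": 0}
    - {"x": 0.076, "y": -0.057, "z": -0.031, "az": -0.172, "hand": 0}
    - {"x": 0.114, "y": -0.085, "z": -0.046, "az": -0.258, "hand": 0}
    - {"x": 0.152, "y": -0.114, "z": -0.062, "az": -0.344, "hand": 0}
    - {"x": 0.19, "y": -0.142, "z": -0.077, "az": -0.43, "hand": 0}
  grip_force: 25

```text
$.motion[0]: bad value
```

Request:
jog_arm:
  motion:
    - {"x": 0.054, "y": -0.017, "z": 0.004, "az": -0.066}
    - {"x": 0.108, "y": -0.033, "z": 0.008, "az": -0.132}
    - {"x": 0.162, "y": -0.05, "z": 0.012, "az": -0.198}
    - {"x": 0.216, "y": -0.066, "z": 0.016, "az": -0.264}
    - {"x": 0.27, "y": -0.083, "z": 0.02, "az": -0.33}

```text
$.motion[0]: bad value
```

Run:
```python
from h import *
st()
plan(line((.62,.14,.22,87.8),5))
plan(line((.625,.306,.12,87.8),5))
```

```text
0.15 pos [ 0.289  -0.6095  0.2219] yaw 25.37 F [-0.5 -0.1 -0.3] open 0.0876
cmd [0.5097730741221709, -0.1400895571151024, 0.27999999999999997, 68.91479242994257]
[{"x": 0.06, "y": 0.0, "z": 0.012, "az": -0.066}, {"x": 0.12, "y": 0.001, "z": 0.024, "az": -0.132}, {"x": 0.181, "y": 0.001, "z": 0.036, "az": -0.198}, {"x": 0.241, "y": 0.002, "z": 0.048, "az": -0.264}, {"x": 0.301, "y": 0.002, "z": 0.06, "az": -0.33}]
[{"x": 0.033, "y": -0.0, "z": 0.02, "az": 0.0}, {"x": 0.066, "y": -0.0, "z": 0.04, "az": 0.0}, {"x": 0.1, "y": -0.001, "z": 0.06, "az": 0.0}, {"x": 0.133, "y": -0.001, "z": 0.08, "az": 0.0}, {"x": 0.166, "y": -0.001, "z": 0.1, "az": 0.0}]
```

Request:
jog_arm:
  motion:
    - {"x": 0.038, "y": -0.028, "z": -0.015, "ax": 0, "ay": 0, "az": -0.086, "hand": 0}
    - {"x": 0.076, "y": -0.057, "z": -0.031, "ax": 0, "ay": 0, "az": -0.172, "hand": 0}
    - {"x": 0.114, "y": -0.085, "z": -0.046, "ax": 0, "ay": 0, "az": -0.258, "hand": 0}
    - {"x": 0.152, "y": -0.114, "z": -0.062, "ax": 0, "ay": 0, "az": -0.344, "hand": 0}
    - {"x": 0.19, "y": -0.142, "z": -0.077, "ax": 0, "ay": 0, "az": -0.43, "hand": 0}
  grip_force: 25

```text
time_s: 0.78
ee_pos: [0.4005, -0.3986, 0.3001]
ee_rot: [-0.0, 0.906, 0.424, -0.0]
force: [-0.0, 0.2, 0.1]
opening: 0.0874
```

Request:
jog_arm:
  motion:
    - {"x": 0.054, "y": -0.017, "z": 0.004, "ax": 0, "ay": 0, "az": -0.066, "hand": 0}
    - {"x": 0.108, "y": -0.033, "z": 0.008, "ax": 0, "ay": 0, "az": -0.132, "hand": 0}
    - {"x": 0.162, "y": -0.05, "z": 0.012, "ax": 0, "ay": 0, "az": -0.198, "hand": 0}
    - {"x": 0.216, "y": -0.066, "z": 0.016, "ax": 0, "ay": 0, "az": -0.264, "hand": 0}
    - {"x": 0.27, "y": -0.083, "z": 0.02, "ax": 0, "ay": 0, "az": -0.33, "hand": 0}

```text
time_s: 1.4
ee_pos: [0.5103, -0.1384, 0.2795]
ee_rot: [0.0, 0.824, 0.567, -0.0]
force: [0.2, -0.2, 0.3]
opening: 0.0879
```

Request:
jog_arm:
  motion:
    - {"x": 0.06, "y": 0.0, "z": 0.012, "ax": 0, "ay": 0, "az": -0.066, "hand": 0}
    - {"x": 0.12, "y": 0.001, "z": 0.024, "ax": 0, "ay": 0, "az": -0.132, "hand": 0}
    - {"x": 0.181, "y": 0.001, "z": 0.036, "ax": 0, "ay": 0, "az": -0.198, "hand": 0}
    - {"x": 0.241, "y": 0.002, "z": 0.048, "ax": 0, "ay": 0, "az": -0.264, "hand": 0}
    - {"x": 0.301, "y": 0.002, "z": 0.06, "ax": 0, "ay": 0, "az": -0.33, "hand": 0}

```text
time_s: 2.02
ee_pos: [0.6207, 0.1416, 0.219]
ee_rot: [0.0, 0.72, 0.694, -0.0]
force: [0.7, -0.1, -0.1]
opening: 0.0879
```

Request:
jog_arm:
  motion:
    - {"x": 0.033, "y": 0, "z": 0.02, "ax": 0, "ay": 0, "az": 0, "hand": 0}
    - {"x": 0.066, "y": 0, "z": 0.04, "ax": 0, "ay": 0, "az": 0, "hand": 0}
    - {"x": 0.1, "y": -0.001, "z": 0.06, "ax": 0, "ay": 0, "az": 0, "hand": 0}
    - {"x": 0.133, "y": -0.001, "z": 0.08, "ax": 0, "ay": 0, "az": 0, "hand": 0}
    - {"x": 0.166, "y": -0.001, "z": 0.1, "ax": 0, "ay": 0, "az": 0, "hand": 0}

```text
time_s: 2.65
ee_pos: [0.6253, 0.3068, 0.1186]
ee_rot: [0.0, 0.72, 0.693, -0.0]
force: [0.4, -0.4, -0.2]
opening: 0.0879
```

Run:
```python
from h import *
st(); d=cam('wrist','w1.png');W=pts(d);np.savez('pics/w1.npz',**d)
m=(W[...,2]>.054)&(W[...,2]<.068);P=W[m];P=P[(abs(P[:,0]-.625)<.05)&(abs(P[:,1]-.306)<.05)]
print(len(P),np.median(P,0),cv2.minAreaRect(P[:,:2].astype(np.float32)*1000))
```

```text
2.65 pos [0.6253 0.3068 0.1186] yaw 87.81 F [ 0.4 -0.4 -0.2] open 0.0879
cmd [0.6252339501941965, 0.30595603128011656, 0.11999999999999997, 87.82239966925974]
949 [0.62676429 0.3120247  0.06277562] ((626.9229736328125, 309.64251708984375), (44.288753509521484, 13.424044609069824), 87.60993957519531)
```

View pics/w1.png

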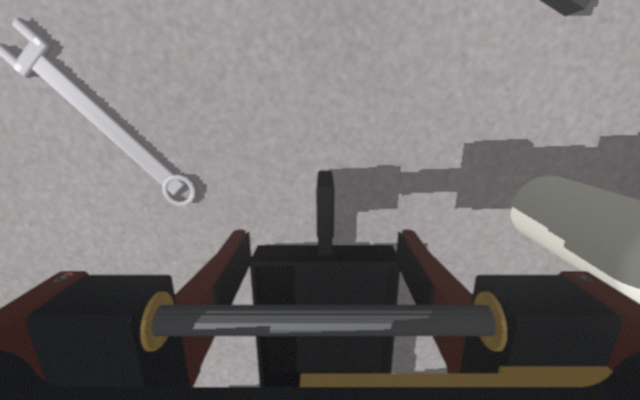

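The wrist view shows the tab (pixels 325,175–250) centred between the open fingers, and its top measures 44 × 13 mm at z = 62.8 mm, as given. I'll lower onto it and grip.

Request:
jog_arm:
  motion:
    - {"x": 0.002, "y": 0.001, "z": 0.05, "ax": 0, "ay": 0, "az": 0, "hand": 0}
    - {"x": 0.002, "y": 0.001, "z": 0.09, "ax": 0, "ay": 0, "az": 0, "hand": 0}
    - {"x": 0.002, "y": 0.001, "z": 0.106, "ax": 0, "ay": 0, "az": 0, "hand": 0}
    - {"x": 0.002, "y": 0.001, "z": 0.106, "ax": 0, "ay": 0, "az": 0, "hand": 255}
    - {"x": 0.002, "y": 0.001, "z": 0.106, "ax": 0, "ay": 0, "az": 0, "hand": 255}

```text
time_s: 3.32
ee_pos: [0.6277, 0.3087, 0.0156]
ee_rot: [0.0, 0.721, 0.693, 0.001]
force: [0.0, 0.3, -0.4]
opening: 0.071
```

Request:
jog_arm:
  motion:
    - {"x": 0, "y": 0, "z": 0, "ax": 0, "ay": 0, "az": 0, "hand": 255}
    - {"x": 0, "y": 0, "z": 0, "ax": 0, "ay": 0, "az": 0, "hand": 255}
    - {"x": 0, "y": 0, "z": 0, "ax": 0, "ay": 0, "az": 0, "hand": 255}
    - {"x": 0, "y": 0, "z": 0, "ax": 0, "ay": 0, "az": 0, "hand": 255}

```text
time_s: 3.82
ee_pos: [0.6266, 0.308, 0.0138]
ee_rot: [0.0, 0.72, 0.694, 0.0]
force: [-0.0, -0.3, -0.8]
opening: 0.0313
```

Run:
```python
from h import *
a=np.radians(87.822);x0,y0,z0,a0=json.load(open('cmd.json'))
c=[x0+np.cos(a)*.002+np.sin(a)*.001,y0+np.sin(a)*.002-np.cos(a)*.001,z0-.106,a0];json.dump(c,open('cmd.json','w'))
st()
# tray waypoints (tray xl,yl,rel yaw)
def tab(xl,yl,rel):
    cc=loc(xl,yl);t=YAW+np.radians(rel);p=cc+.142*np.array([-np.sin(t),np.cos(t)]);return np.array([p[0],p[1],c[2],90+np.degrees(t)])
t0=np.radians(c[3]-90);cc=np.array(c[:2])-.142*np.array([-np.sin(t0),np.cos(t0)])
l=[(cc-C)@ex,(cc-C)@ey,c[3]-90+11.8];print(l)
A=np.array(l);B=np.array([-.045,.225,0]);D=np.array([0,.185,0]);
p1=[tab(*(A+(B-A)*i/5)) for i in range(1,6)]
plan(p1,255)
p2=[tab(*(B+(D-B)*i/3)) for i in range(1,4)];p2+= [p2[-1]]
plan(p2,255)
```

```text
3.83 pos [0.6266 0.308  0.0138] yaw 87.82 F [-0.  -0.3 -0.8] open 0.0313
cmd [0.6263092360105071, 0.30791658232848057, 0.01399999999999997, 87.82239966925974]
[np.float64(-0.09644921489151015), np.float64(0.3399803161590337), 9.622399669259739]
[{"x": -0.024, "y": 0.011, "z": -0.0, "az": 0.034, "hand": 255}, {"x": -0.049, "y": 0.022, "z": -0.0, "az": 0.067, "hand": 255}, {"x": -0.074, "y": 0.033, "z": -0.0, "az": 0.101, "hand": 255}, {"x": -0.099, "y": 0.044, "z": -0.0, "az": 0.134, "hand": 255}, {"x": -0.124, "y": 0.055, "z": -0.0, "az": 0.168, "hand": 255}]
[{"x": -0.013, "y": 0.015, "z": -0.0, "az": -0.0, "hand": 255}, {"x": -0.027, "y": 0.03, "z": -0.0, "az": -0.0, "hand": 255}, {"x": -0.04, "y": 0.045, "z": -0.0, "az": -0.0, "hand": 255}, {"x": -0.04, "y": 0.045, "z": -0.0, "az": -0.0, "hand": 255}]
```

Fingers still closing (31 mm); hold a bit more, then move.

Request:
jog_arm:
  motion:
    - {"x": 0, "y": 0, "z": 0, "ax": 0, "ay": 0, "az": 0, "hand": 255}
    - {"x": 0, "y": 0, "z": 0, "ax": 0, "ay": 0, "az": 0, "hand": 255}
    - {"x": 0, "y": 0, "z": 0, "ax": 0, "ay": 0, "az": 0, "hand": 255}

```text
time_s: 4.2
ee_pos: [0.6265, 0.308, 0.0136]
ee_rot: [0.0, 0.72, 0.694, -0.0]
force: [-1.0, 0.4, -0.4]
opening: 0.0139
```

Request:
jog_arm:
  motion:
    - {"x": -0.024, "y": 0.011, "z": 0, "ax": 0, "ay": 0, "az": 0.034, "hand": 255}
    - {"x": -0.049, "y": 0.022, "z": 0, "ax": 0, "ay": 0, "az": 0.067, "hand": 255}
    - {"x": -0.074, "y": 0.033, "z": 0, "ax": 0, "ay": 0, "az": 0.101, "hand": 255}
    - {"x": -0.099, "y": 0.044, "z": 0, "ax": 0, "ay": 0, "az": 0.134, "hand": 255}
    - {"x": -0.124, "y": 0.055, "z": 0, "ax": 0, "ay": 0, "az": 0.168, "hand": 255}

```text
time_s: 4.82
ee_pos: [0.6775, 0.1799, 0.0136]
ee_rot: [-0.0, 0.777, 0.63, 0.0]
force: [0.1, 1.1, -2.0]
opening: 0.0138
```

Request:
jog_arm:
  motion:
    - {"x": -0.013, "y": 0.015, "z": 0, "ax": 0, "ay": 0, "az": 0, "hand": 255}
    - {"x": -0.027, "y": 0.03, "z": 0, "ax": 0, "ay": 0, "az": 0, "hand": 255}
    - {"x": -0.04, "y": 0.045, "z": 0, "ax": 0, "ay": 0, "az": 0, "hand": 255}
    - {"x": -0.04, "y": 0.045, "z": 0, "ax": 0, "ay": 0, "az": 0, "hand": 255}

```text
time_s: 5.32
ee_pos: [0.7146, 0.1302, 0.0136]
ee_rot: [0.001, 0.777, 0.63, -0.0]
force: [1.5, -1.9, -0.2]
opening: 0.0139
```

Run:
```python
from h import *
st(); d=cam('top','t2.png');np.savez('pics/t2.npz',**d)
```

```text
5.33 pos [0.7146 0.1302 0.0136] yaw 78.03 F [ 1.5 -1.9 -0.2] open 0.0139
cmd [0.7124242840354272, 0.13355720789963121, 0.01399999999999997, 78.1967087110619]
```

View pics/t2.png

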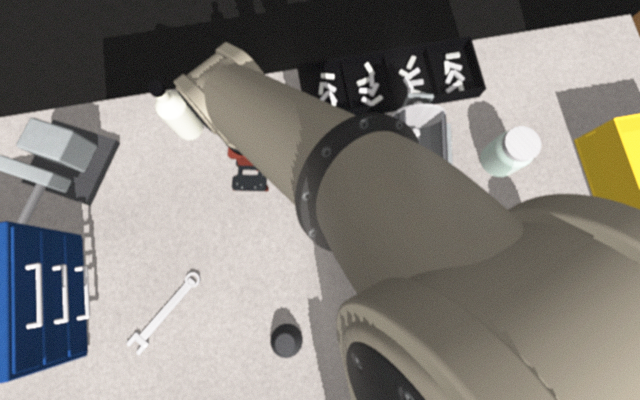

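Run:
```python
from h import *
st(); d=cam('scene','s2.png');np.savez('pics/s2.npz',**d);d=cam('wrist','w2.png');np.savez('pics/w2.npz',**d);st()
```

```text
5.38 pos [0.7139 0.1314 0.0136] yaw 78.1 F [ 1.3 -2.2 -1.4] open 0.0138
cmd [0.7124242840354272, 0.13355720789963121, 0.01399999999999997, 78.1967087110619]
5.47 pos [0.7128 0.1332 0.0136] yaw 78.2 F [ 0.9 -1.4 -0.7] open 0.014
cmd [0.7124242840354272, 0.13355720789963121, 0.01399999999999997, 78.1967087110619]
```

View pics/s2.png

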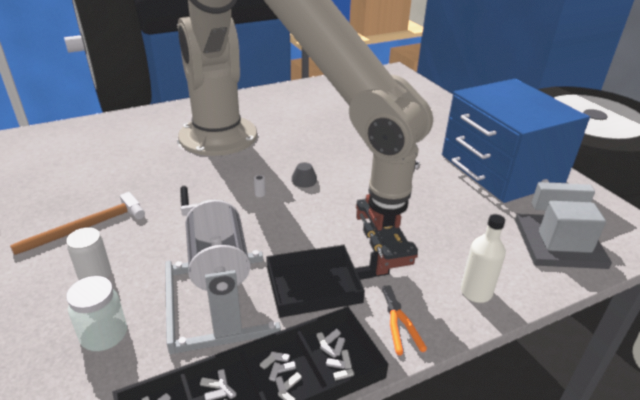

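View pics/w2.png

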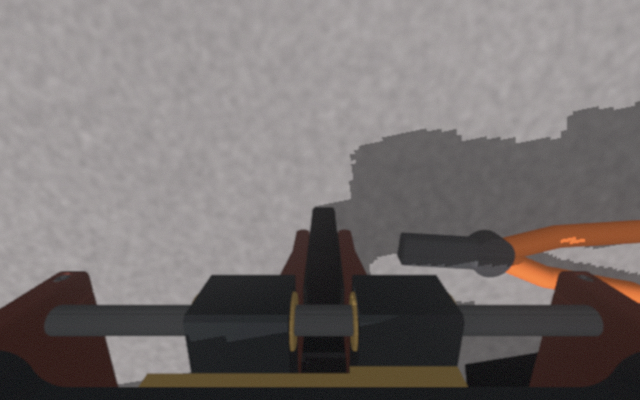

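Run:
```python
from h import *
d=dict(np.load('pics/s2.npz'));W=pts(d);im=d['frame'].max(2)
L=np.stack([(W[...,:2]-C)@ex,(W[...,:2]-C)@ey,W[...,2]],-1)
m=(im<70)&(L[...,2]>.028)&(L[...,2]<.042)&(abs(L[...,0])<.15)&(L[...,1]>.05)&(L[...,1]<.29)
P=L[m];P=P[:,:2].astype(np.float32)*1000
r=cv2.minAreaRect(P);print(len(P),r,cv2.boxPoints(r).round())
# uprights check from scene
m=(abs(L[...,2]-.168)<.004)&(abs(L[...,1])<.04)&((abs(abs(L[...,0])-.1)<.012));
for s in(-1,1):
    Q=L[m&(L[...,0]*s>0)];print(s,len(Q),Q.min(0),Q.max(0),Q.mean(0)) if len(Q) else print('none')
T=lambda yl:np.r_[loc(0,yl+.142),.014,78.2]
plan([T(.185+(0-.185)*i/8) for i in range(1,6)],255)
plan([T(.185+(0-.185)*i/8) for i in range(6,9)]+[T(0),T(0)],255)
```

```text
1544 ((39.54460906982422, 159.7980194091797), (213.13360595703125, 222.60635375976562), 88.34687805175781) [[-75.  56.]
 [148.  50.]
 [154. 263.]
 [-69. 270.]]
-1 2 [-0.10029757 -0.02412409  0.16991292] [-0.09914451  0.02166973  0.17067234] [-0.09972104 -0.00122718  0.17029263]
1 180 [ 0.09555789 -0.02568958  0.16412785] [0.10926214 0.02321551 0.17186958] [ 0.10330426 -0.00156015  0.16788684]
[{"x": -0.023, "y": 0.0, "z": -0.0, "az": -0.0, "hand": 255}, {"x": -0.046, "y": 0.0, "z": -0.0, "az": -0.0, "hand": 255}, {"x": -0.069, "y": 0.0, "z": -0.0, "az": -0.0, "hand": 255}, {"x": -0.092, "y": 0.0, "z": -0.0, "az": -0.0, "hand": 255}, {"x": -0.116, "y": 0.0, "z": -0.0, "az": -0.0, "hand": 255}]
[{"x": -0.023, "y": 0.0, "z": -0.0, "az": -0.0, "hand": 255}, {"x": -0.046, "y": 0.0, "z": -0.0, "az": -0.0, "hand": 255}, {"x": -0.069, "y": 0.0, "z": -0.0, "az": -0.0, "hand": 255}, {"x": -0.069, "y": 0.0, "z": -0.0, "az": -0.0, "hand": 255}, {"x": -0.069, "y": 0.0, "z": -0.0, "az": -0.0, "hand": 255}]
```

Request:
jog_arm:
  motion:
    - {"x": -0.023, "y": 0, "z": 0, "ax": 0, "ay": 0, "az": 0, "hand": 255}
    - {"x": -0.046, "y": 0, "z": 0, "ax": 0, "ay": 0, "az": 0, "hand": 255}
    - {"x": -0.069, "y": 0, "z": 0, "ax": 0, "ay": 0, "az": 0, "hand": 255}
    - {"x": -0.092, "y": 0, "z": 0, "ax": 0, "ay": 0, "az": 0, "hand": 255}
    - {"x": -0.116, "y": 0, "z": 0, "ax": 0, "ay": 0, "az": 0, "hand": 255}

```text
time_s: 6.1
ee_pos: [0.6884, 0.0183, 0.0136]
ee_rot: [-0.0, 0.776, 0.63, -0.0]
force: [-0.1, 1.0, -1.1]
opening: 0.0136
```

Request:
jog_arm:
  motion:
    - {"x": -0.02, "y": 0, "z": 0, "ax": 0, "ay": 0, "az": 0, "hand": 255}
    - {"x": -0.04, "y": 0, "z": 0, "ax": 0, "ay": 0, "az": 0, "hand": 255}
    - {"x": -0.055, "y": 0, "z": 0, "ax": 0, "ay": 0, "az": 0, "hand": 255}
    - {"x": -0.065, "y": 0, "z": 0, "ax": 0, "ay": 0, "az": 0, "hand": 255}
    - {"x": -0.069, "y": 0, "z": 0, "ax": 0, "ay": 0, "az": 0, "hand": 255}

```text
time_s: 6.72
ee_pos: [0.6747, -0.048, 0.0136]
ee_rot: [-0.0, 0.776, 0.63, -0.0]
force: [0.2, 1.6, -2.4]
opening: 0.0139
```

Run:
```python
from h import *
for i in range(5): d=cam('scene','s3.png')
st();np.savez('pics/s3.npz',**d)
W=pts(d);im=d['frame'].max(2)
L=np.stack([(W[...,:2]-C)@ex,(W[...,:2]-C)@ey,W[...,2]],-1)
m=(im<75)&(L[...,2]>.028)&(L[...,2]<.042)&(L[...,0]>-.1)&(L[...,0]<.088)&(L[...,1]>-.08)&(L[...,1]<.1)
P=L[m];print(len(P),np.percentile(P,[1,5,50,95,99],axis=0).round(4))
Q=P[P[:,1]>.078];print('rear',len(Q),np.percentile(Q,[0,5,50,95,100],axis=0).round(4))
```

```text
6.97 pos [ 0.6747 -0.0479  0.0136] yaw 78.19 F [-0.8 -1.1 -2.1] open 0.0139
cmd [0.6745821119773765, -0.04753108552081298, 0.01399999999999997, 78.1967087110619]
455 [[-0.0699 -0.0792  0.028 ]
 [-0.0678 -0.0745  0.0288]
 [ 0.0665  0.0487  0.0349]
 [ 0.0698  0.0821  0.038 ]
 [ 0.0705  0.0829  0.0389]]
rear 131 [[-0.0701  0.0783  0.028 ]
 [-0.0623  0.0789  0.0292]
 [ 0.0048  0.0805  0.0359]
 [ 0.0679  0.0828  0.0379]
 [ 0.0694  0.0892  0.0401]]
```

View pics/s3.png

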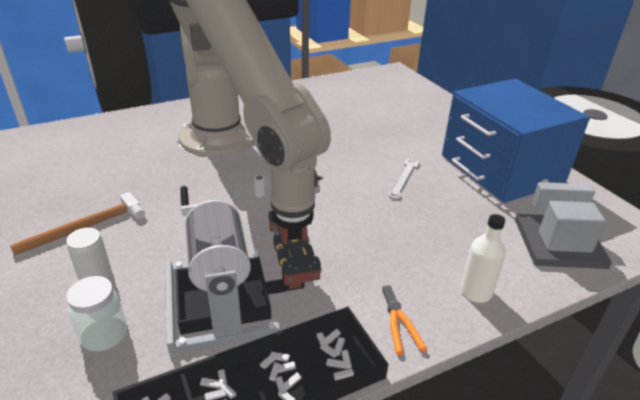

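Run:
```python
from h import *
print(state()['joint_positions'].round(2))
d=dict(np.load('pics/top0.npz'));W=pts(d)
L=np.stack([(W[...,:2]-C)@ex,(W[...,:2]-C)@ey,W[...,2]],-1)
m=(L[...,0]>-.19)&(L[...,0]<-.125)&(L[...,2]>.12)&(L[...,2]<.17)&(abs(L[...,1]+.05)<.02)
P=L[m];print(len(P),P.min(0),P.max(0))
# circle fit radius 8
from scipy.optimize import least_squares
f=lambda p:np.hypot(P[:,1]-p[0],P[:,2]-p[1])-.008
r=least_squares(f,[-.05,.142],loss='soft_l1',f_scale=.001);print(r.x,np.abs(f(r.x)).mean())
c=json.load(open('cmd.json'));up=[*c[:2],.26,c[3]]
plan([[*c[:2],.075,c[3]],[*c[:2],.13,c[3]],[*c[:2],.19,c[3]],[*c[:2],.24,c[3]],[*c[:2],.26,c[3]]],0)
t=[*loc(-.168,-.05),.24,-11.8]
w=line(t,10)
plan(w[:5],0);plan(w[5:],0)
plan([[*t[:2],.19,t[3]],[*t[:2],.15,t[3]],[*t[:2],.126,t[3]],[*t[:2],.126,t[3]]],0)
```

```text
[ 0.26  0.75 -0.41  1.66  0.38  0.81 -0.53]
322 [-0.18989323 -0.05765811  0.13973526] [-0.12517523 -0.04168507  0.15393906]
[-0.05008119  0.1439293 ] 0.0007626591232279279
[{"x": 0.0, "y": 0.0, "z": -0.061, "az": -0.0, "hand": 0}, {"x": 0.0, "y": 0.0, "z": -0.116, "az": -0.0, "hand": 0}, {"x": 0.0, "y": 0.0, "z": -0.176, "az": -0.0, "hand": 0}, {"x": 0.0, "y": 0.0, "z": -0.226, "az": -0.0, "hand": 0}, {"x": 0.0, "y": 0.0, "z": -0.246, "az": -0.0, "hand": 0}]
[{"x": -0.019, "y": -0.017, "z": 0.002, "az": 0.157, "hand": 0}, {"x": -0.038, "y": -0.034, "z": 0.004, "az": 0.314, "hand": 0}, {"x": -0.058, "y": -0.05, "z": 0.006, "az": 0.471, "hand": 0}, {"x": -0.077, "y": -0.067, "z": 0.008, "az": 0.628, "hand": 0}, {"x": -0.096, "y": -0.084, "z": 0.01, "az": 0.785, "hand": 0}]
[{"x": -0.025, "y": 0.002, "z": 0.002, "az": 0.157, "hand": 0}, {"x": -0.051, "y": 0.003, "z": 0.004, "az": 0.315, "hand": 0}, {"x": -0.076, "y": 0.005, "z": 0.006, "az": 0.472, "hand": 0}, {"x": -0.102, "y": 0.007, "z": 0.008, "az": 0.629, "hand": 0}, {"x": -0.127, "y": 0.009, "z": 0.01, "az": 0.786, "hand": 0}]
[{"x": -0.0, "y": -0.0, "z": 0.05, "az": -0.0, "hand": 0}, {"x": -0.0, "y": -0.0, "z": 0.09, "az": -0.0, "hand": 0}, {"x": -0.0, "y": -0.0, "z": 0.114, "az": -0.0, "hand": 0}, {"x": -0.0, "y": -0.0, "z": 0.114, "az": -0.0, "hand": 0}]
```

Request:
jog_arm:
  motion:
    - {"x": 0, "y": 0, "z": 0, "ax": 0, "ay": 0, "az": 0, "hand": 0}
    - {"x": 0, "y": 0, "z": 0, "ax": 0, "ay": 0, "az": 0, "hand": 0}
    - {"x": 0, "y": 0, "z": 0, "ax": 0, "ay": 0, "az": 0, "hand": 0}
    - {"x": 0, "y": 0, "z": 0, "ax": 0, "ay": 0, "az": 0, "hand": 0}

```text
time_s: 7.48
ee_pos: [0.6749, -0.0473, 0.0137]
ee_rot: [0.0, 0.776, 0.631, 0.0]
force: [-0.2, 0.1, -0.2]
opening: 0.0503
```

Request:
jog_arm:
  motion:
    - {"x": 0, "y": 0, "z": -0.04, "ax": 0, "ay": 0, "az": 0, "hand": 0}
    - {"x": 0, "y": 0, "z": -0.1, "ax": 0, "ay": 0, "az": 0, "hand": 0}
    - {"x": 0, "y": 0, "z": -0.16, "ax": 0, "ay": 0, "az": 0, "hand": 0}
    - {"x": 0, "y": 0, "z": -0.22, "ax": 0, "ay": 0, "az": 0, "hand": 0}
    - {"x": 0, "y": 0, "z": -0.246, "ax": 0, "ay": 0, "az": 0, "hand": 0}

```text
time_s: 8.1
ee_pos: [0.6762, -0.0471, 0.2643]
ee_rot: [0.002, 0.776, 0.631, 0.002]
force: [1.0, -0.3, -0.7]
opening: 0.0877
```

Request:
jog_arm:
  motion:
    - {"x": -0.019, "y": -0.017, "z": 0.002, "ax": 0, "ay": 0, "az": 0.157, "hand": 0}
    - {"x": -0.038, "y": -0.034, "z": 0.004, "ax": 0, "ay": 0, "az": 0.314, "hand": 0}
    - {"x": -0.058, "y": -0.05, "z": 0.006, "ax": 0, "ay": 0, "az": 0.471, "hand": 0}
    - {"x": -0.077, "y": -0.067, "z": 0.008, "ax": 0, "ay": 0, "az": 0.628, "hand": 0}
    - {"x": -0.096, "y": -0.084, "z": 0.01, "ax": 0, "ay": 0, "az": 0.785, "hand": 0}

```text
time_s: 8.72
ee_pos: [0.5722, -0.1246, 0.2496]
ee_rot: [0.0, 0.959, 0.283, 0.0]
force: [-0.0, -0.4, 0.4]
opening: 0.0878
```

Request:
jog_arm:
  motion:
    - {"x": -0.025, "y": 0.002, "z": 0.002, "ax": 0, "ay": 0, "az": 0.157, "hand": 0}
    - {"x": -0.051, "y": 0.003, "z": 0.004, "ax": 0, "ay": 0, "az": 0.315, "hand": 0}
    - {"x": -0.076, "y": 0.005, "z": 0.006, "ax": 0, "ay": 0, "az": 0.472, "hand": 0}
    - {"x": -0.102, "y": 0.007, "z": 0.008, "ax": 0, "ay": 0, "az": 0.629, "hand": 0}
    - {"x": -0.127, "y": 0.009, "z": 0.01, "ax": 0, "ay": 0, "az": 0.786, "hand": 0}

```text
time_s: 9.35
ee_pos: [0.4709, -0.2017, 0.2397]
ee_rot: [0.0, 0.994, -0.105, 0.0]
force: [-0.7, 0.2, -0.1]
opening: 0.0877
```

Run:
```python
from h import *
st();d=cam('wrist','w4.png');W=pts(d)
L=np.stack([(W[...,:2]-C)@ex,(W[...,:2]-C)@ey,W[...,2]],-1)
m=(L[...,0]>-.195)&(L[...,0]<-.125)&(L[...,2]>.12)&(L[...,2]<.17)&(abs(L[...,1]+.05)<.02)
P=L[m];print(len(P),np.median(P,0) if len(P) else 0)
cam('scene','s4.png');st();print(loc(-.168,-.05))
```

```text
9.35 pos [ 0.4709 -0.2017  0.2397] yaw -12.1 F [-0.7  0.2 -0.1] open 0.0877
cmd [0.47140648601512614, -0.2014247679260829, 0.12599999999999995, -11.814960903990425]
1352 [-0.15797412 -0.04860586  0.1513706 ]
9.45 pos [ 0.4695 -0.2032  0.2396] yaw -12.11 F [0.4 0.8 0.1] open 0.088
cmd [0.47140648601512614, -0.2014247679260829, 0.12599999999999995, -11.814960903990425]
[ 0.47112548 -0.20108803]
```

View pics/w4.png

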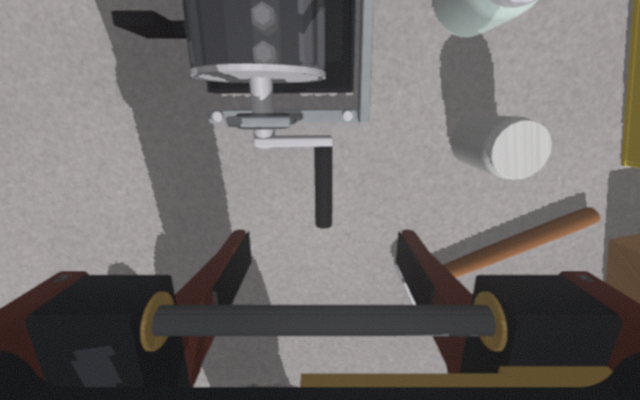

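View pics/s4.png

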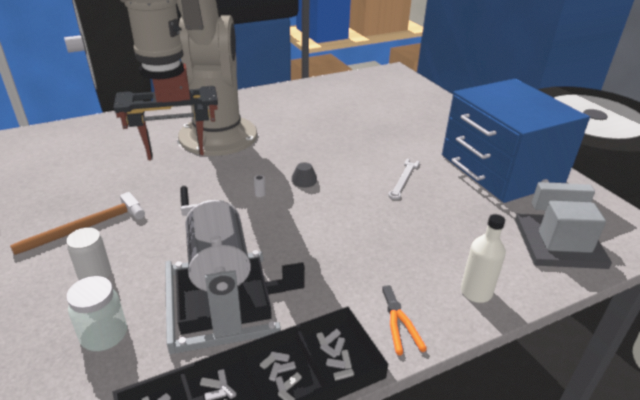

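The handle (pixel 323, 150–228) lies midway between the fingers. The tray is centred under the barrel. Now I'll descend and grip.

Request:
jog_arm:
  motion:
    - {"x": 0, "y": 0, "z": 0.05, "ax": 0, "ay": 0, "az": 0, "hand": 0}
    - {"x": 0, "y": 0, "z": 0.09, "ax": 0, "ay": 0, "az": 0, "hand": 100}
    - {"x": 0, "y": 0, "z": 0.114, "ax": 0, "ay": 0, "az": 0, "hand": 120}
    - {"x": 0, "y": 0, "z": 0.114, "ax": 0, "ay": 0, "az": 0, "hand": 255}
    - {"x": 0, "y": 0, "z": 0.114, "ax": 0, "ay": 0, "az": 0, "hand": 255}

```text
time_s: 10.07
ee_pos: [0.4729, -0.201, 0.1267]
ee_rot: [0.0, 0.995, -0.102, 0.001]
force: [0.5, 0.1, -0.9]
opening: 0.0514
```

Request:
jog_arm:
  motion:
    - {"x": 0, "y": 0, "z": 0, "ax": 0, "ay": 0, "az": 0, "hand": 255}
    - {"x": 0, "y": 0, "z": 0, "ax": 0, "ay": 0, "az": 0, "hand": 255}
    - {"x": 0, "y": 0, "z": 0, "ax": 0, "ay": 0, "az": 0, "hand": 255}
    - {"x": 0, "y": 0, "z": 0, "ax": 0, "ay": 0, "az": 0, "hand": 255}
    - {"x": 0, "y": 0, "z": 0, "ax": 0, "ay": 0, "az": 0, "hand": 255}

```text
time_s: 10.7
ee_pos: [0.4717, -0.2018, 0.1259]
ee_rot: [0.0, 0.995, -0.103, 0.0]
force: [-1.0, -1.3, 3.1]
opening: 0.0154
```

Run:
```python
from h import *
st()
s=state()['ee_pos'];print('loc',(s[:2]-C)@ex,(s[:2]-C)@ey)
c=json.load(open('cmd.json'))
q0=-.022
qs=np.linspace(q0,np.pi,31)[1:]
for k in range(6):
    w=[[*loc(-.168,-.05*np.cos(q)),.126+.05*np.sin(q),-11.8] for q in qs[5*k:5*k+5]]
    plan(w,255)
```

```text
10.7 pos [ 0.4717 -0.2018  0.1259] yaw -11.84 F [-1.  -1.3  3.1] open 0.0154
cmd [0.47140648601512614, -0.2014247679260829, 0.12599999999999995, -11.814960903990425]
loc -0.16730325332623538 -0.05059569210008279
[{"x": -0.0, "y": -0.0, "z": -0.004, "az": -0.0, "hand": 255}, {"x": -0.0, "y": -0.001, "z": -0.009, "az": -0.0, "hand": 255}, {"x": -0.0, "y": -0.002, "z": -0.015, "az": -0.0, "hand": 255}, {"x": -0.0, "y": -0.004, "z": -0.019, "az": -0.0, "hand": 255}, {"x": -0.0, "y": -0.007, "z": -0.024, "az": -0.0, "hand": 255}]
[{"x": -0.0, "y": -0.002, "z": -0.005, "az": -0.0, "hand": 255}, {"x": -0.0, "y": -0.006, "z": -0.009, "az": -0.0, "hand": 255}, {"x": -0.0, "y": -0.009, "z": -0.013, "az": -0.0, "hand": 255}, {"x": -0.0, "y": -0.013, "z": -0.016, "az": -0.0, "hand": 255}, {"x": -0.0, "y": -0.018, "z": -0.019, "az": -0.0, "hand": 255}]
[{"x": -0.0, "y": -0.004, "z": -0.002, "az": -0.0, "hand": 255}, {"x": -0.0, "y": -0.009, "z": -0.004, "az": -0.0, "hand": 255}, {"x": -0.0, "y": -0.014, "z": -0.006, "az": -0.0, "hand": 255}, {"x": -0.0, "y": -0.019, "z": -0.007, "az": -0.0, "hand
[... 315 characters left out ...]
 255}, {"x": -0.0, "y": -0.025, "z": 0.007, "az": -0.0, "hand": 255}]
[{"x": -0.0, "y": -0.004, "z": 0.002, "az": -0.0, "hand": 255}, {"x": -0.0, "y": -0.009, "z": 0.006, "az": -0.0, "hand": 255}, {"x": -0.0, "y": -0.012, "z": 0.009, "az": -0.0, "hand": 255}, {"x": -0.0, "y": -0.016, "z": 0.013, "az": -0.0, "hand": 255}, {"x": -0.0, "y": -0.018, "z": 0.018, "az": -0.0, "hand": 255}]
[{"x": -0.0, "y": -0.003, "z": 0.005, "az": -0.0, "hand": 255}, {"x": -0.0, "y": -0.005, "z": 0.009, "az": -0.0, "hand": 255}, {"x": -0.0, "y": -0.006, "z": 0.015, "az": -0.0, "hand": 255}, {"x": -0.0, "y": -0.007, "z": 0.02, "az": -0.0, "hand": 255}, {"x": -0.0, "y": -0.007, "z": 0.025, "az": -0.0, "hand": 255}]
```

Request:
jog_arm:
  motion:
    - {"x": 0, "y": 0, "z": -0.004, "ax": 0, "ay": 0, "az": 0, "hand": 255}
    - {"x": 0, "y": -0.001, "z": -0.009, "ax": 0, "ay": 0, "az": 0, "hand": 255}
    - {"x": 0, "y": -0.002, "z": -0.015, "ax": 0, "ay": 0, "az": 0, "hand": 255}
    - {"x": 0, "y": -0.004, "z": -0.019, "ax": 0, "ay": 0, "az": 0, "hand": 255}
    - {"x": 0, "y": -0.007, "z": -0.024, "ax": 0, "ay": 0, "az": 0, "hand": 255}

```text
time_s: 11.32
ee_pos: [0.4724, -0.1981, 0.1494]
ee_rot: [0.002, 0.995, -0.104, 0.0]
force: [0.9, -12.7, -7.5]
opening: 0.0155
```

Request:
jog_arm:
  motion:
    - {"x": 0, "y": -0.002, "z": -0.005, "ax": 0, "ay": 0, "az": 0, "hand": 255}
    - {"x": 0, "y": -0.006, "z": -0.009, "ax": 0, "ay": 0, "az": 0, "hand": 255}
    - {"x": 0, "y": -0.009, "z": -0.013, "ax": 0, "ay": 0, "az": 0, "hand": 255}
    - {"x": 0, "y": -0.013, "z": -0.016, "ax": 0, "ay": 0, "az": 0, "hand": 255}
    - {"x": 0, "y": -0.018, "z": -0.019, "ax": 0, "ay": 0, "az": 0, "hand": 255}

```text
time_s: 11.95
ee_pos: [0.4751, -0.1861, 0.17]
ee_rot: [0.005, 0.994, -0.106, 0.0]
force: [-7.0, -26.1, 9.7]
opening: 0.0154
```

Run:
```python
from h import *
st();cam('scene','s5.png')
```

```text
11.95 pos [ 0.4751 -0.1861  0.17  ] yaw -12.19 F [ -7.  -26.1   9.7] open 0.0154
cmd [0.4918816503967608, -0.10354337212716183, 0.12599999999999995, -11.814960903990425]
```

View pics/s5.png

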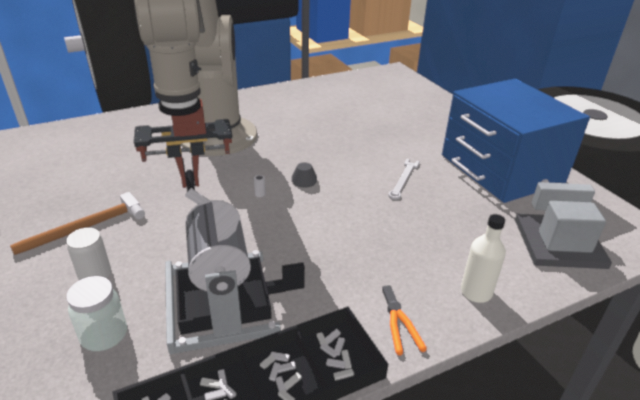

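```bash
cat >> h.py <<'E'
def hand_est():
    s=state()['ee_pos'];y=(s[:2]-C)@ey;x=(s[:2]-C)@ex
    print('tool loc x %.4f y %.4f z-rel %.4f'%(x,y,s[2]-.126),' q from y: %.3f'%np.arccos(np.clip(-y/.05,-1,1)))
E
python3 - <<'E'
from h import *
a=np.radians(-11.815);c=[.471406-.025*np.sin(a)*-1*-1,-.201425+.025*np.cos(a),.169,-11.815]
c[0]=.471406+(-.025)*np.sin(a)
json.dump(c,open('cmd.json','w'));st();hand_est()
qs=np.linspace(.9,1.95,10)
w=[[*loc(-.168,-.05*np.cos(q)),.134+.05*np.sin(q),-11.8] for q in qs]
plan(w[:5],255);plan(w[5:],255)
E
```

```text
12.0 pos [ 0.4751 -0.1857  0.1705] yaw -12.17 F [ -6.8 -22.3   7.9] open 0.0154
cmd [0.47652480779285017, -0.17695465454310347, 0.169, -11.815]
tool loc x -0.1672 y -0.0341 z-rel 0.0445  q from y: 0.820
[{"x": -0.0, "y": 0.006, "z": -0.004, "az": -0.0, "hand": 255}, {"x": -0.0, "y": 0.001, "z": -0.008, "az": -0.0, "hand": 255}, {"x": -0.0, "y": -0.004, "z": -0.01, "az": -0.0, "hand": 255}, {"x": -0.0, "y": -0.01, "z": -0.012, "az": -0.0, "hand": 255}, {"x": -0.0, "y": -0.015, "z": -0.014, "az": -0.0, "hand": 255}]
[{"x": -0.0, "y": -0.006, "z": -0.001, "az": -0.0, "hand": 255}, {"x": -0.0, "y": -0.012, "z": -0.001, "az": -0.0, "hand": 255}, {"x": -0.0, "y": -0.018, "z": -0.0, "az": -0.0, "hand": 255}, {"x": -0.0, "y": -0.023, "z": 0.001, "az": -0.0, "hand": 255}, {"x": -0.0, "y": -0.029, "z": 0.003, "az": -0.0, "hand": 255}]
```

Request:
jog_arm:
  motion:
    - {"x": 0, "y": 0, "z": -0.004, "ax": 0, "ay": 0, "az": 0, "hand": 255}
    - {"x": 0, "y": 0, "z": -0.008, "ax": 0, "ay": 0, "az": 0, "hand": 255}
    - {"x": 0, "y": -0.004, "z": -0.01, "ax": 0, "ay": 0, "az": 0, "hand": 255}
    - {"x": 0, "y": -0.01, "z": -0.012, "ax": 0, "ay": 0, "az": 0, "hand": 255}
    - {"x": 0, "y": -0.015, "z": -0.014, "ax": 0, "ay": 0, "az": 0, "hand": 255}

```text
time_s: 12.62
ee_pos: [0.4786, -0.1689, 0.1839]
ee_rot: [0.004, 0.994, -0.105, 0.0]
force: [-5.5, -18.5, 9.3]
opening: 0.0151
```

Run:
```python
from h import *
st();hand_est()
```

```text
12.62 pos [ 0.4786 -0.1689  0.1839] yaw -12.1 F [ -5.5 -18.5   9.3] open 0.0151
cmd [0.4855339095082665, -0.1338868465389656, 0.18000000000000002, -11.815]
tool loc x -0.1672 y -0.0170 z-rel 0.0579  q from y: 1.224
```

Request:
jog_arm:
  motion:
    - {"x": 0, "y": -0.006, "z": -0.002, "ax": 0, "ay": 0, "az": 0, "hand": 255}
    - {"x": 0, "y": -0.012, "z": -0.003, "ax": 0, "ay": 0, "az": 0, "hand": 255}
    - {"x": 0, "y": -0.018, "z": -0.003, "ax": 0, "ay": 0, "az": 0, "hand": 255}
    - {"x": 0, "y": -0.023, "z": -0.002, "ax": 0, "ay": 0, "az": 0, "hand": 255}
    - {"x": 0, "y": -0.029, "z": 0, "ax": 0, "ay": 0, "az": 0, "hand": 255}

```text
time_s: 13.25
ee_pos: [0.4865, -0.1387, 0.1847]
ee_rot: [0.003, 0.994, -0.105, 0.002]
force: [-1.3, -12.7, 8.5]
opening: 0.0152
```

Run:
```python
from h import *
c=json.load(open('cmd.json'));c[2]=.183;json.dump(c,open('cmd.json','w'))
st();hand_est();cam('scene','s6.png');d=cam('wrist','w6.png')
W=pts(d)
L=np.stack([(W[...,:2]-C)@ex,(W[...,:2]-C)@ey,W[...,2]],-1)
m=(L[...,0]>-.157)&(L[...,0]<-.12)&(L[...,2]>.12)&(L[...,2]<.22)&(abs(L[...,1])<.06)
P=L[m];print(len(P),np.median(P,0) if len(P) else 0)
```

```text
13.25 pos [ 0.4865 -0.1387  0.1847] yaw -12.02 F [ -1.3 -12.7   8.5] open 0.0152
cmd [0.4855339095082665, -0.1338868465389656, 0.183, -11.815]
tool loc x -0.1657 y 0.0142 z-rel 0.0587  q from y: 1.858
2843 [-0.14721155  0.01749884  0.2004003 ]
```

View pics/w6.png

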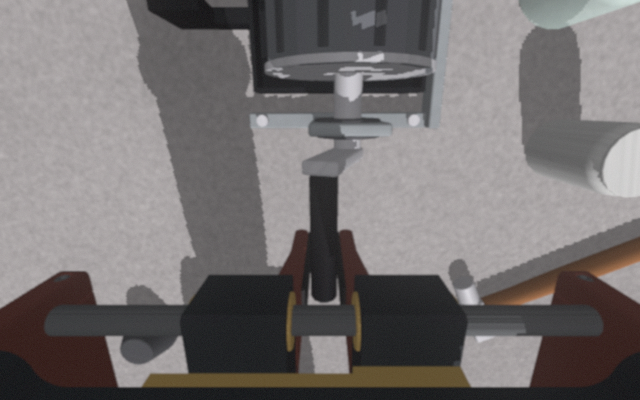

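View pics/s6.png

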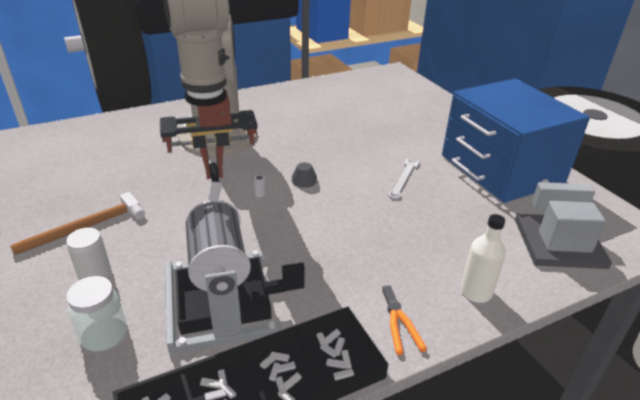

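Run:
```python
from h import *
qs=np.linspace(1.95,np.pi,12)[1:]
b=np.linspace(.136,.126,12)[1:]
w=[[*loc(-.168,-.05*np.cos(q)+.002),bb+.05*np.sin(q),-11.8] for q,bb in zip(qs,b)]
plan(w[:5],255);plan(w[5:8],255);plan(w[8:],255)
```

```text
[{"x": -0.0, "y": -0.007, "z": 0.004, "az": -0.0, "hand": 255}, {"x": -0.0, "y": -0.011, "z": 0.007, "az": -0.0, "hand": 255}, {"x": -0.0, "y": -0.016, "z": 0.012, "az": -0.0, "hand": 255}, {"x": -0.0, "y": -0.02, "z": 0.016, "az": -0.0, "hand": 255}, {"x": -0.0, "y": -0.023, "z": 0.021, "az": -0.0, "hand": 255}]
[{"x": -0.0, "y": -0.003, "z": 0.006, "az": -0.0, "hand": 255}, {"x": -0.0, "y": -0.006, "z": 0.011, "az": -0.0, "hand": 255}, {"x": -0.0, "y": -0.008, "z": 0.017, "az": -0.0, "hand": 255}]
[{"x": -0.0, "y": -0.001, "z": 0.006, "az": -0.0, "hand": 255}, {"x": -0.0, "y": -0.002, "z": 0.013, "az": -0.0, "hand": 255}, {"x": -0.0, "y": -0.002, "z": 0.019, "az": -0.0, "hand": 255}]
```

Request:
jog_arm:
  motion:
    - {"x": 0, "y": -0.006, "z": 0.003, "ax": 0, "ay": 0, "az": 0, "hand": 255}
    - {"x": 0, "y": -0.011, "z": 0.007, "ax": 0, "ay": 0, "az": 0, "hand": 255}
    - {"x": 0, "y": -0.016, "z": 0.012, "ax": 0, "ay": 0, "az": 0, "hand": 255}
    - {"x": 0, "y": -0.02, "z": 0.016, "ax": 0, "ay": 0, "az": 0, "hand": 255}
    - {"x": 0, "y": -0.023, "z": 0.021, "ax": 0, "ay": 0, "az": 0, "hand": 255}

```text
time_s: 13.98
ee_pos: [0.4916, -0.1146, 0.1635]
ee_rot: [0.002, 0.995, -0.104, 0.002]
force: [-1.2, -8.8, 11.5]
opening: 0.0157
```

Request:
jog_arm:
  motion:
    - {"x": 0, "y": -0.003, "z": 0.006, "ax": 0, "ay": 0, "az": 0, "hand": 255}
    - {"x": 0, "y": -0.006, "z": 0.011, "ax": 0, "ay": 0, "az": 0, "hand": 255}
    - {"x": 0, "y": -0.008, "z": 0.017, "ax": 0, "ay": 0, "az": 0, "hand": 255}

```text
time_s: 14.35
ee_pos: [0.4933, -0.1068, 0.1464]
ee_rot: [0.002, 0.995, -0.104, 0.002]
force: [-0.6, -9.8, 11.1]
opening: 0.0155
```

```bash
cat >> h.py <<'E'
def bar(d):
    W=pts(d);L=np.stack([(W[...,:2]-C)@ex,(W[...,:2]-C)@ey,W[...,2]],-1)
    m=(L[...,0]>-.157)&(L[...,0]<-.128)&(L[...,2]>.08)&(L[...,2]<.22)&(abs(L[...,1])<.07)
    P=L[m];print(len(P));from scipy.optimize import least_squares
    f=lambda p:np.hypot(P[:,1]-p[0],P[:,2]-p[1])-.008
    m0=np.median(P,0);r=least_squares(f,[m0[1],m0[2]-.007],loss='soft_l1',f_scale=.001)
    y,z=r.x;print('bar y z',r.x.round(4),np.abs(f(r.x)).mean().round(4),'q',np.arctan2(z-.145,-y))
E
python3 - <<'E'
from h import *
st();hand_est();d=cam('wrist','w7.png');bar(d)
d=cam('scene','s7.png');bar(d)
E
```

```text
14.35 pos [ 0.4933 -0.1068  0.1464] yaw -11.94 F [-0.6 -9.8 11.1] open 0.0155
cmd [0.49229073579482885, -0.1015859905358622, 0.12600000000000003, -11.815]
tool loc x -0.1656 y 0.0468 z-rel 0.0204  q from y: 2.781
3826
bar y z [0.0487 0.1774] 0.0084 q 2.555279810191982
311
bar y z [0.0459 0.1801] 0.0139 q 2.488944982860519
```

View pics/s7.png

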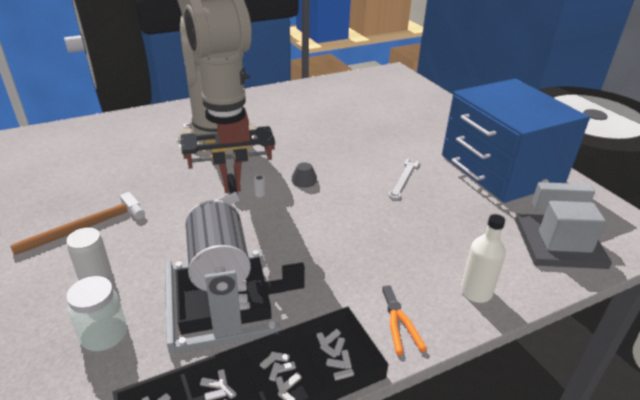

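View pics/w7.png

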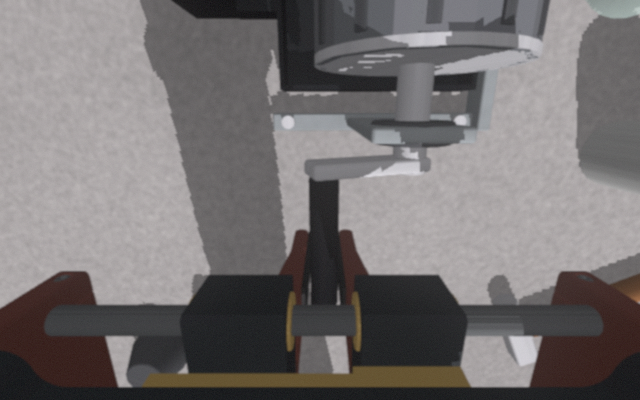

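Request:
jog_arm:
  motion:
    - {"x": 0, "y": -0.001, "z": 0.006, "ax": 0, "ay": 0, "az": 0, "hand": 255}
    - {"x": 0, "y": -0.002, "z": 0.013, "ax": 0, "ay": 0, "az": 0, "hand": 255}
    - {"x": 0, "y": -0.002, "z": 0.019, "ax": 0, "ay": 0, "az": 0, "hand": 255}
    - {"x": 0, "y": -0.002, "z": 0.019, "ax": 0, "ay": 0, "az": 0, "hand": 255}

```text
time_s: 14.95
ee_pos: [0.4938, -0.1042, 0.1267]
ee_rot: [0.001, 0.995, -0.104, 0.002]
force: [1.8, -8.4, 1.6]
opening: 0.0154
```

```bash
cat >> h.py <<'E'
def bar2(d):
    W=pts(d);L=np.stack([(W[...,:2]-C)@ex,(W[...,:2]-C)@ey,W[...,2]],-1)
    dk=d['frame'].max(2)<60
    for a in (-.155,-.148,-.142,-.136):
        m=dk&(L[...,0]>a)&(L[...,0]<a+.006)&(L[...,2]>.08)&(L[...,2]<.22)&(abs(L[...,1]-.04)<.04)
        P=L[m]
        if len(P): print(a,len(P),'med y %.4f, top z(90pct) %.4f'%(np.median(P[:,1]),np.percentile(P[:,2],90)))
E
python3 - <<'E'
from h import *
st();hand_est();d=cam('wrist','w8.png');bar2(d);np.savez('pics/w8.npz',**d)
d=cam('scene','s8.png')
im=cv2.imread('pics/s8.png')
cv2.imwrite('pics/s8c.png',cv2.resize(im[170:360,140:330],None,fx=3,fy=3,interpolation=2))
E
```

```text
14.95 pos [ 0.4938 -0.1042  0.1267] yaw -11.92 F [ 1.8 -8.4  1.6] open 0.0154
cmd [0.49229073579482885, -0.1015859905358622, 0.12600000000000003, -11.815]
tool loc x -0.1656 y 0.0494 z-rel 0.0007  q from y: 2.991
-0.155 357 med y 0.0516, top z(90pct) 0.1545
-0.148 307 med y 0.0511, top z(90pct) 0.1533
-0.142 376 med y 0.0516, top z(90pct) 0.2142
-0.136 2377 med y 0.0481, top z(90pct) 0.2193
```

View pics/s8c.png

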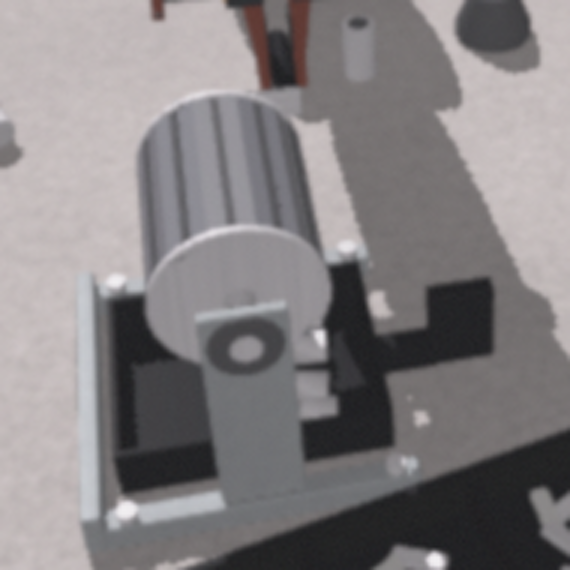

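View pics/w8.png

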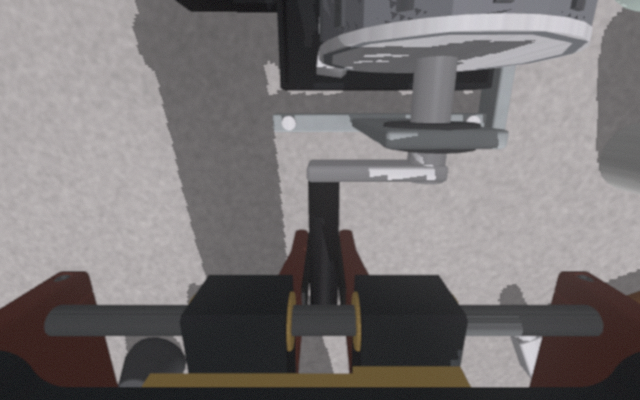

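Request:
jog_arm:
  motion:
    - {"x": 0, "y": 0, "z": 0, "ax": 0, "ay": 0, "az": 0, "hand": 0}
    - {"x": 0, "y": 0, "z": 0, "ax": 0, "ay": 0, "az": 0, "hand": 0}
    - {"x": 0, "y": 0, "z": 0, "ax": 0, "ay": 0, "az": 0, "hand": 0}
    - {"x": 0, "y": 0, "z": 0, "ax": 0, "ay": 0, "az": 0, "hand": 0}

```text
time_s: 15.55
ee_pos: [0.4924, -0.1012, 0.1256]
ee_rot: [-0.0, 0.995, -0.103, -0.0]
force: [-0.2, -0.2, 0.7]
opening: 0.0517
```

Request:
jog_arm:
  motion:
    - {"x": 0, "y": 0, "z": -0.03, "ax": 0, "ay": 0, "az": 0, "hand": 0}
    - {"x": 0, "y": 0, "z": -0.08, "ax": 0, "ay": 0, "az": 0, "hand": 0}
    - {"x": 0, "y": 0, "z": -0.13, "ax": 0, "ay": 0, "az": 0, "hand": 0}
    - {"x": 0, "y": 0, "z": -0.16, "ax": 0, "ay": 0, "az": 0, "hand": 0}
    - {"x": 0, "y": 0, "z": -0.16, "ax": 0, "ay": 0, "az": 0, "hand": 0}

```text
time_s: 16.18
ee_pos: [0.4939, -0.1014, 0.2881]
ee_rot: [0.0, 0.995, -0.103, 0.002]
force: [-0.3, -0.1, -0.3]
opening: 0.0878
```

Run:
```python
from h import *
json.dump([.4923,-.1016,.286,-11.815],open('cmd.json','w'));st()
plan(line([.36,-.42,.33,-11.8],6)[:3],0);plan(line([.36,-.42,.33,-11.8],4),0)
d=cam('wrist','w9.png')
W=pts(d);L=np.stack([(W[...,:2]-C)@ex,(W[...,:2]-C)@ey,W[...,2]],-1)
m=(L[...,0]>-.19)&(L[...,0]<-.128)&(L[...,2]>.12)&(L[...,2]<.17)&(abs(L[...,1]-.05)<.02);P=L[m]
print(len(P));from scipy.optimize import least_squares
f=lambda p:np.hypot(P[:,1]-p[0],P[:,2]-p[1])-.008
r=least_squares(f,[.05,.145],loss='soft_l1',f_scale=.001);print(r.x,np.abs(f(r.x)).mean(),np.percentile(P[:,2],50))
```

```text
16.18 pos [ 0.4939 -0.1014  0.2881] yaw -11.81 F [-0.3 -0.1 -0.3] open 0.0878
cmd [0.4923, -0.1016, 0.286, -11.815]
[{"x": -0.011, "y": 0.056, "z": -0.007, "az": -0.0, "hand": 0}, {"x": -0.021, "y": 0.113, "z": -0.015, "az": -0.0, "hand": 0}, {"x": -0.032, "y": 0.169, "z": -0.022, "az": -0.0, "hand": 0}]
[{"x": -0.008, "y": 0.042, "z": -0.006, "az": -0.0, "hand": 0}, {"x": -0.016, "y": 0.085, "z": -0.011, "az": -0.0, "hand": 0}, {"x": -0.024, "y": 0.127, "z": -0.017, "az": -0.0, "hand": 0}, {"x": -0.032, "y": 0.17, "z": -0.022, "az": -0.0, "hand": 0}]
869
[0.05126574 0.14507482] 0.0004328116094634344 0.15195478134764315
```

View pics/w9.png

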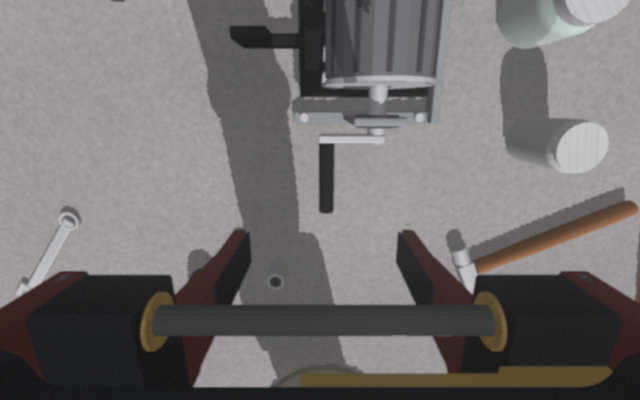

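Run:
```python
from h import *
d=cam('scene','s9.png');im=cv2.imread('pics/s9.png')
a=cv2.resize(im[250:350,150:320],None,fx=4.5,fy=4.5,interpolation=2)
cv2.imwrite('pics/s9c.png',np.clip(a.astype(float)*1.6,0,255))
json.dump([.4923,-.1016,.286,-11.815],open('cmd.json','w'))
t=[*loc(0,.26),.30,78.2]
w=line(t,10);plan(w[:5],0);plan(w[5:],0)
```

```text
[{"x": 0.017, "y": -0.021, "z": -0.001, "az": -0.157, "hand": 0}, {"x": 0.034, "y": -0.042, "z": -0.003, "az": -0.314, "hand": 0}, {"x": 0.05, "y": -0.062, "z": -0.004, "az": -0.471, "hand": 0}, {"x": 0.067, "y": -0.083, "z": -0.006, "az": -0.628, "hand": 0}, {"x": 0.084, "y": -0.104, "z": -0.007, "az": -0.786, "hand": 0}]
[{"x": 0.027, "y": -0.003, "z": -0.001, "az": -0.157, "hand": 0}, {"x": 0.053, "y": -0.006, "z": -0.003, "az": -0.314, "hand": 0}, {"x": 0.08, "y": -0.009, "z": -0.004, "az": -0.471, "hand": 0}, {"x": 0.106, "y": -0.012, "z": -0.006, "az": -0.628, "hand": 0}, {"x": 0.133, "y": -0.015, "z": -0.007, "az": -0.785, "hand": 0}][ WARN:0@1.615] global loadsave.cpp:1063 imwrite_ Unsupported depth image for selected encoder is fallbacked to CV_8U.
```

View pics/s9c.png

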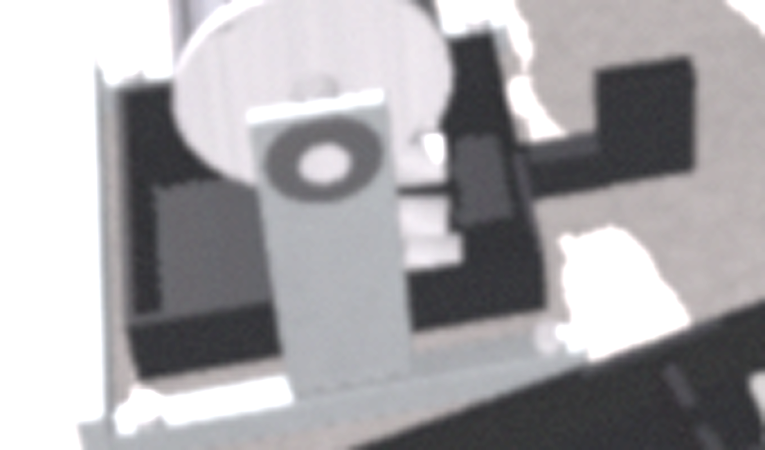

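Request:
jog_arm:
  motion:
    - {"x": 0.017, "y": -0.021, "z": -0.001, "ax": 0, "ay": 0, "az": -0.157, "hand": 0}
    - {"x": 0.034, "y": -0.042, "z": -0.003, "ax": 0, "ay": 0, "az": -0.314, "hand": 0}
    - {"x": 0.05, "y": -0.062, "z": -0.004, "ax": 0, "ay": 0, "az": -0.471, "hand": 0}
    - {"x": 0.067, "y": -0.083, "z": -0.006, "ax": 0, "ay": 0, "az": -0.628, "hand": 0}
    - {"x": 0.084, "y": -0.104, "z": -0.007, "ax": 0, "ay": 0, "az": -0.786, "hand": 0}

```text
time_s: 16.9
ee_pos: [0.5958, -0.0164, 0.2905]
ee_rot: [-0.001, 0.958, 0.288, -0.002]
force: [-0.7, 0.4, 0.4]
opening: 0.0878
```

Request:
jog_arm:
  motion:
    - {"x": 0.027, "y": -0.003, "z": -0.001, "ax": 0, "ay": 0, "az": -0.157, "hand": 0}
    - {"x": 0.053, "y": -0.006, "z": -0.003, "ax": 0, "ay": 0, "az": -0.314, "hand": 0}
    - {"x": 0.08, "y": -0.009, "z": -0.004, "ax": 0, "ay": 0, "az": -0.471, "hand": 0}
    - {"x": 0.106, "y": -0.012, "z": -0.006, "ax": 0, "ay": 0, "az": -0.628, "hand": 0}
    - {"x": 0.133, "y": -0.015, "z": -0.007, "ax": 0, "ay": 0, "az": -0.785, "hand": 0}

```text
time_s: 17.52
ee_pos: [0.6989, 0.069, 0.2972]
ee_rot: [-0.001, 0.774, 0.633, -0.001]
force: [0.9, 0.1, 0.5]
opening: 0.0877
```

Request:
jog_arm:
  motion:
    - {"x": 0.01, "y": 0, "z": 0.02, "ax": 0, "ay": -0.14, "az": 0, "hand": 0}
    - {"x": 0.02, "y": 0, "z": 0.04, "ax": 0, "ay": -0.28, "az": 0, "hand": 0}
    - {"x": 0.03, "y": 0, "z": 0.06, "ax": 0, "ay": -0.42, "az": 0, "hand": 0}
    - {"x": 0.03, "y": 0, "z": 0.08, "ax": 0, "ay": -0.56, "az": 0, "hand": 0}
    - {"x": 0.03, "y": 0, "z": 0.08, "ax": 0, "ay": -0.7, "az": 0, "hand": 0}

```text
time_s: 18.15
ee_pos: [0.7038, 0.098, 0.2157]
ee_rot: [0.217, 0.727, 0.593, -0.27]
force: [-0.3, -0.3, 0.1]
opening: 0.0881
```

Run:
```python
from h import *
s=state();print(s['time_s'],s['ee_pos'],s['ee_rot'],s['joint_positions'].round(2))
cam('wrist','w10.png');d=cam('wrist','w10.png');cam('top','t10.png')
```

```text
18.15 [0.70375618 0.09804477 0.21573678] [ 0.21704062  0.72686537  0.59286917 -0.27030769] [-0.31  0.8  -0.3   1.21  0.69  1.71 -0.88]
```

View pics/w10.png

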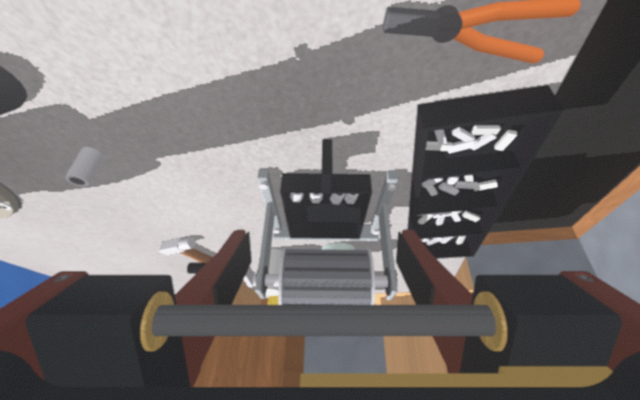

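Run:
```python
from h import *
d=cam('wrist','w11.png');im=cv2.imread('pics/w11.png');cv2.imwrite('pics/w11c.png',cv2.resize(im[130:310,250:410],None,fx=3.3,fy=3.3,interpolation=2))
W=pts(d);L=np.stack([(W[...,:2]-C)@ex,(W[...,:2]-C)@ey,W[...,2]],-1)
m=((d['frame'].min(2)>80)&(abs(L[...,0])<.064)&(abs(L[...,1])<.08)&(L[...,2]>.003)&(L[...,2]<.05)).astype(np.uint8)
n,l,s,c=cv2.connectedComponentsWithStats(m)
for i in range(1,n):
    if s[i,4]>5: print(s[i],np.median(L[l==i],0).round(3))
# tray rim
m=(d['frame'].max(2)<75)&(L[...,2]>.03)&(L[...,2]<.04)&(abs(L[...,0])<.09)&(L[...,1]>-.09)&(L[...,1]<.1)
P=L[m];print(len(P),np.percentile(P,[0,2,98,100],axis=0).round(3))
```

```text
[289 193  14  11 129] [-0.049  0.046  0.021]
[308 194  14  10 123] [-0.017  0.045  0.021]
[328 194  30  11 262] [0.03  0.044 0.02 ]
678 [[-0.069 -0.083  0.03 ]
 [-0.069 -0.081  0.03 ]
 [ 0.067  0.087  0.036]
 [ 0.068  0.088  0.037]]
```

View pics/w11c.png

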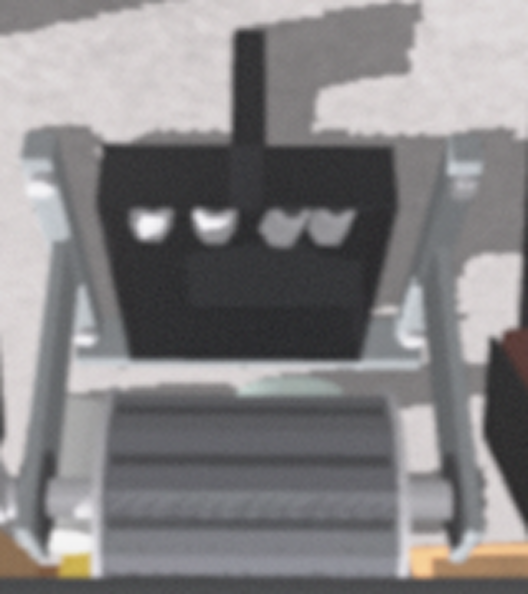

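All four nuts lie in the tray: two single blobs and one double, in the wrist-picture crop at (150,222), (213,222), (283,225) and (330,225). Nothing is touched, so I'm handing in.

```bash
python3 -c "
from cell import finish_job,state
print(state()['force'],state()['time_s']);print(finish_job())"
```

```text
[ 0.81832393 -0.46898806  0.03588717] 18.35
the job is handed in; nothing more can be done
None
```

The job is done and handed in at 18.35 s. The tray is under the barrel, the port faces down, all four nuts are in the tray and the robot touches nothing. `finish_job` gives no verdict, so this rests on my own last checks.

I pulled the tray by its tab, turning it in line with the cradle, and slid it in from the open side. After letting go, I turned the barrel over the top by its crank, released the handle and backed away.

- **Tray:** its rim spans x from -69 to +68 mm and y from -83 to +88 mm in the cradle's frame, so it is centred to about 2 mm. The two views disagree on the y offset: about +2 mm from the wrist camera and about -2 mm from the scene camera. That is within the calibration.
- **Barrel:** after release, the handle was at z = 145.1 mm on the +y side, which puts the barrel angle at pi, port straight down.
- **Nuts:** I counted four nuts on the tray floor. They lie in a row at y ≈ +45 mm, away from the walls.
- **Forces:** about 1 N at hand-in.
- **Handle slip:** while turning, the handle slipped about 11 mm along the fingers and the side force reached about 26 N. I raised the path to match, and the barrel still ended where it should.

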